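# Build a rectifier stack on a sprung clamp base

## Robot

A 6-joint arm with a two-finger parallel gripper is mounted at the origin on the work surface. World frame = base frame: x ahead of the robot, y to its left, z up, the work surface at z = 0. Lengths are in mm, angles in rad, forces in N, time in s.
With the tool pointing down it reaches from about 275 to 825 mm from the base axis. Payload 5.2 kg.
Tool frame: the origin (TCP) lies at the very end of the fingers, on their centre line; the grasp point (between the pads) lies arm.pinch_z behind it (arm.pinch_z is the distance from the TCP to the grasp point, in mm); x points along the fingers, y is the direction in which the jaws open and shut, and the axes are right-handed (so a half turn about x gives the same grasp; the last joint's range is limited). The gripper opens to 93 mm and grips with 3 to 60 N. Pads are 15 mm wide; open, the fingers measure 128 mm over their backs; the gripper's body (75 mm by 188 mm) begins 65 mm behind the grasp point.
Start: joints at [-1.303, 0.259, 1.535, -0, 1.348, -0.203], TCP at [249.5, -490.158, 218.653] pointing down, gripper open.
Joint ranges: [-3.14, 3.14], [-0.91, 2.08], [0.19, 2.58], [-1.22, 4.36], [0.22, 2.71], [-3.12, 3.12]. Speed limits (rad/s): [2.57, 2.57, 3.14, 3.14, 3.14, 3.14].

## Interface

Orientations are given as a unit quaternion [w, x, y, z].
In Python, from workcell import arm gives the robot as it stands. Calls block until the motion is done:
- arm.movep(position, orientation): joint-space move of the TCP to a pose.
- arm.move_straight(position, frame=None, v=150): straight line of the TCP; frame=None keeps the orientation; v is the mean speed in mm/s.
- arm.movej(angles): joint-space move.
- arm.command_gripper(opening): opening from 0.0 (shut) to 1.0 (fully open); the grip force is fixed at half the most; returns when the fingers have stopped.
- arm.sleep(seconds).
- arm.ik(position, orientation): joint angles nearest the present ones, or None.
- arm.sense(): the state.
- arm.capture(name): name is "side" or "top"; returns (picture, depth): 420x560x3 uint8, red, green, blue; 420x560 float32, mm along the optical axis (not along the pixel's ray), 0 where there is no reading.
- arm.calibration(name): a dict with "vfov" (degrees; the focal length in pixels is half the picture's height over the tangent of half this angle, whatever the lens; pixels are square), "cx", "cy" (the principal point, pixels), "rvec" (rotation vector, rad) and "tvec" (3), from world to camera coordinates, as OpenCV has them. Camera axes: x right, y down, z forward; pixel columns grow to the right and rows downward; lengths in mm; the calibration is good to about 2 mm. A picture is of the moment at which its call begins. calibration takes no time and is no camera call.
A pose or a line that the arm cannot do raises arm.Unreachable and nothing moves.
- arm.hand_in(): hands the job in, once; it reports no verdict.
The state is a dict: "time": time; "qpos": joint angles; "joint_velocities": joint speeds; "joint_torque": joint torques, N m; "ee_pos": TCP position; "eef_rot": TCP orientation; "wrist_force": force on the tool from outside, world axes, zero at the start; "moment": the same for the moment, N m; "gripper_width": opening from 0.0 (shut) to 1.0 (fully open).
Only numpy, scipy, OpenCV 4.12 (cv2) and the standard library are available. Lean on these libraries where they do the work, as an engineer would, in place of code of your own. Each camera call takes 0.05 s, during which the arm holds its last target.

## Task

Build up the transmitter's rectifier stack on the sprung plate of the clamp base, one part at a time from the bottom: first the large heat sink, on it the white ceramic disc, on that the flat copper bar, and the small heat sink on top. Centre every part on the plate (by its cross) and set the heat sinks and the bar with their long sides along the plate's long side; each must lie flat. Leave the meter, the wrench and the jar where they are.

Things in the scene. Friction and masses are not known exactly. Their poses are not given: they have to be found in the camera images.
- clamp: Fixed foot of the sprung clamp base on the bench: grey slab 160 (x) x 130 (y) x 28 mm with four steel guide posts (10 mm thick, at x +-66, y +-51 mm, tops 77 mm above the bench). Origin: centre of its underside, on the bench; z up, x along its long side. It cannot be moved.
- plate_top (a point): Centre of the upper face of the sprung steel plate (150 x 120 x 8 mm, long side along the foot's x, with a fine dark cross through its centre) that rides on the four posts above the foot. 75 mm above the bench when empty; axes as the foot's. The post tops come 2 mm above the empty plate, more as it sinks.
- plate (a joint): How far the sprung plate has sunk, m: 0 empty, 0.034 at the stop. It carries 0.7 N before it moves, then sinks 1 mm for each 0.6 N; the complete stack sinks it by about 17 to 27 mm. It sinks when a load is let go.
- large_sink: The large aluminium heat sink, a block 104 (x) x 64 (y) x 40 mm high, fins at both x ends, flat long sides (grip across y, 64 mm), solid flat middle; about 0.45 kg. Loose on the bench. Origin: centre of its underside, z up.
- puck: Press-pack semiconductor: white ribbed ceramic disc 56 mm in diameter with bare steel pole faces 46 mm in diameter above and below, 26 mm high overall (the ceramic from 3 to 23 mm); about 0.28 kg. Loose, lying flat. Origin: centre of its underside, z up.
- busbar: Flat copper bar 130 (x) x 40 (y) x 10 mm thick with a dark bolt hole near each end; grip across its width; about 0.44 kg. Loose, lying flat. Origin: centre of its underside, z up.
- small_sink: The small aluminium heat sink, like the large one but 74 (x) x 50 (y) x 32 mm high; grip across y, 50 mm; about 0.22 kg. Loose on the bench. Origin: centre of its underside, z up.
- meter: Bystander: grey hand-held test meter lying flat, 150 (x) x 75 (y) x 34 mm (its dial rises to 43 mm). Origin: centre of its underside.
- wrench: Bystander: steel wrench 170 mm long lying flat along its x, under 20 mm high. Origin: its underside, near its middle.
- jar: Bystander: closed white round jar 54 mm in diameter, 50 mm high. Origin: centre of its underside.
There are look-alikes about, which are no part of the job. What is shaped like the puck but green is not meant.

How it is judged:
By the outcome, as a careful person would: the job done as asked, in the order asked, and still so for the second after the job is handed in, with the robot touching nothing.
It also fails if it takes over 120 s, if anything falls off the work surface, if the arm or the gripper's body presses on something with over 40 N, if the wrist force passes 120 N, or if a joint passes its speed limit or range.

## Working session

There is one attempt and no reset: what is moved stays moved. The work goes in short steps, each a Python script; the robot and the scene stay as the last script left them, time stands still between calls to the robot, and variables do not carry over. Pictures are saved under pics/ and viewed, and the job is handed in when it is done.

```bash
mkdir -p pics; ls; python3 - <<'E'
from workcell import arm
import cv2,numpy as np
s=arm.sense();print(s, arm.pinch_z)
for n in("top","side"):
    print(n,arm.calibration(n))
    p,d=arm.capture(n); cv2.imwrite(f"pics/{n}0.png",p[:,:,::-1]); np.save(f"{n}0.npy",d); np.save(f"{n}0rgb.npy",p)
E
```

```text
pics
{'time': 0.0, 'qpos': array([-1.30280110e+00,  2.59336496e-01,  1.53607632e+00, -5.07439368e-05,
        1.34797841e+00, -2.02791476e-01]), 'joint_velocities': array([ 0.00092102,  0.00016952, -0.0005994 ,  0.00100852,  0.00011792,
       -0.00036515]), 'joint_torque': array([ 8.98690032e-04, -4.37300920e+01, -2.84008509e+01,  7.17089209e-02,
        4.11588955e-02, -1.43816255e-04]), 'ee_pos': array([ 249.3351668 , -489.6283439 ,  217.82391507]), 'eef_rot': array([-0.16428416, -0.68756725, -0.16555412,  0.68764367]), 'wrist_force': array([-0.59854519, -0.59890631,  0.34719755]), 'moment': array([-0.02091907, -0.01587398, -0.03378145]), 'gripper_width': 1.000936342842705} 18.8
top {'vfov': 57.14310830471592, 'cx': 273.4626635582704, 'cy': 207.07548910317547, 'rvec': array([ 2.21362309, -2.18395464,  0.09336527]), 'tvec': array([ -19.36325902,  591.3671626 , 1022.20420408])}
side {'vfov': 47.77086456025271, 'cx': 268.90872166476555, 'cy': 212.3339012073733, 'rvec': array([ 0.80145393, -2.45580411,  1.19822267]), 'tvec': array([ 483.74664585,  273.12045708, 1183.70302998])}
```

View pics/top0.png

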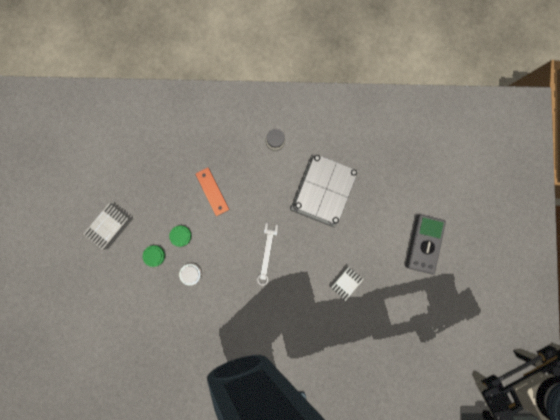

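View pics/side0.png

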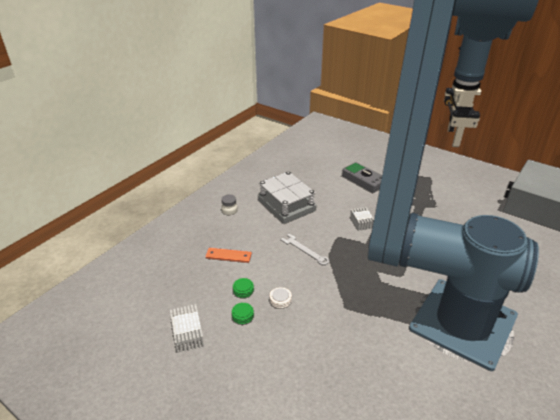

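```bash
cat > h.py <<'E'
import numpy as np,cv2
from workcell import arm
def cal(n):
    c=arm.calibration(n);f=210/np.tan(np.radians(c["vfov"])/2)
    R=cv2.Rodrigues(c["rvec"])[0];return f,c["cx"],c["cy"],R,c["tvec"]
def cloud(n,d):
    f,cx,cy,R,t=cal(n);v,u=np.mgrid[:420,:560]
    P=np.stack([(u-cx)/f*d,(v-cy)/f*d,d],-1)
    return (P-t)@R   # world
def pix(n,X):
    f,cx,cy,R,t=cal(n);p=R@np.asarray(X,float)+t;return f*p[0]/p[2]+cx,f*p[1]/p[2]+cy
def atz(n,u,v,z):
    f,cx,cy,R,t=cal(n);r=R.T@np.array([(u-cx)/f,(v-cy)/f,1]);c=-R.T@t
    return c+r*(z-c[2])/r[2]
E
python3 - <<'E'
from h import *
d=np.load("top0.npy");p=np.load("top0rgb.npy")
P=cloud("top",d)
f,cx,cy,R,t=cal("top");print("cam",-R.T@t,f)
# table height check
for u,v in [(50,150),(250,120),(400,180),(150,350),(300,250)]: print(u,v,P[v,u].round(1))
for name,(u,v) in dict(large=(107,225),g1=(180,236),puck=(190,274),bar=(212,191),plate=(328,195),small=(346,283),jar=(276,138)).items(): print(name,P[v,u].round(1))
z=P[...,2]; tab=np.median(z[100:300,30:380]);print("tab",tab)
m=((z-tab>5)&(d>0)).astype(np.uint8)
n,l,st,ce=cv2.connectedComponentsWithStats(m)
for i in range(1,n):
    if st[i,4]>80:
        q=P[l==i];top=np.percentile(q[:,2],90);k=q[q[:,2]>top-6]
        print(i,st[i],top.round(1),cv2.minAreaRect(k[:,:2].astype(np.float32)))
def crop(n,u0,u1,v0,v1,s,o):
    im=cv2.imread(n)[v0:v1,u0:u1];cv2.imwrite(o,cv2.resize(im,None,fx=s,fy=s,interpolation=cv2.INTER_CUBIC))
crop("pics/top0.png",75,240,155,300,4.8,"pics/c1.png")
crop("pics/top0.png",250,390,120,310,3.1,"pics/c2.png")
E
```

```text
cam [ 524.77351884    9.84173537 1058.0677605 ] 385.6226529043119
50 150 [741.7 605.1  -3.5]
250 120 [8.348e+02 5.670e+01 8.000e-01]
400 180 [ 6.732e+02 -3.628e+02  3.000e-01]
150 350 [206.4 312.4   1.4]
300 250 [476.3 -85.6   2.8]
large [537.1 422.5  42.8]
g1 [510.6 236.3  24.6]
puck [410.4 207.8  21.7]
bar [633.7 156.4   9.7]
plate [ 620.9 -149.7   76. ]
small [ 392.3 -205.5   32.1]
jar [773.4 -15.1  49.2]
tab 0.5057243085908056
73 [266 129  19  23 343] 52.1 ((773.9520263671875, -13.827592849731445), (46.60414505004883, 45.16865158081055), 0.653961718082428)
107 [ 290  154   68   73 3030] 77.3 ((636.7015991210938, -144.3582305908203), (120.12278747558594, 150.03016662597656), 69.1788330078125)
133 [195 168  34  49 696] 12.4 ((632.3838500976562, 157.0908660888672), (130.32655334472656, 39.15650177001953), 27.605215072631836)
173 [  84  204   48   46 1180] 42.2 ((533.8319702148438, 428.13311767578125), (66.41151428222656, 104.22843933105469), 52.66108322143555)
187 [ 404  215   42   60 1704] 37.7 ((497.2414855957031, -421.6680908203125), (72.71900939941406, 147.6698760986328), 76.984
[... 255 characters left out ...]
44), 8.703454971313477)
222 [143 246  22  21 388] 27.9 ((456.8850402832031, 307.5280456542969), (52.79825210571289, 51.150917053222656), 0.7397271990776062)
246 [179 264  23  22 387] 28.1 ((408.72515869140625, 209.31033325195312), (54.21434783935547, 53.34693908691406), 18.439102172851562)
251 [330 267  33  34 577] 33.7 ((391.2291564941406, -207.7225341796875), (51.17067337036133, 73.70995330810547), 50.47300720214844)
375 [ 461  343   99   77 4582] 405.4 ((256.2696228027344, -464.95965576171875), (29.97984504699707, 69.0740737915039), 72.29314422607422)
396 [ 207  355  118   65 5162] 477.8 ((263.524658203125, -21.840656280517578), (3.2115190029144287, 103.81867980957031), 13.84355640411377)
```

View crops.

View pics/c1.png

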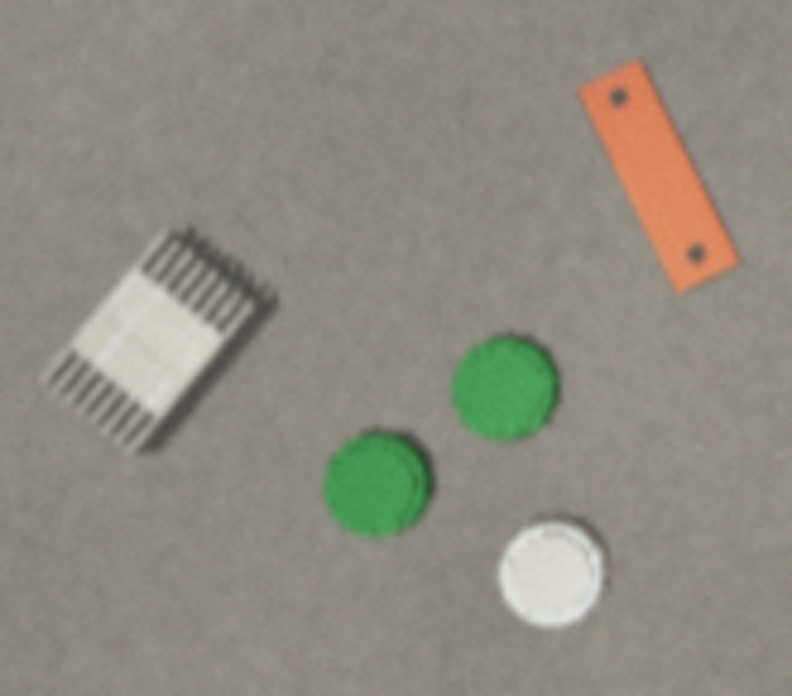

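View pics/c2.png

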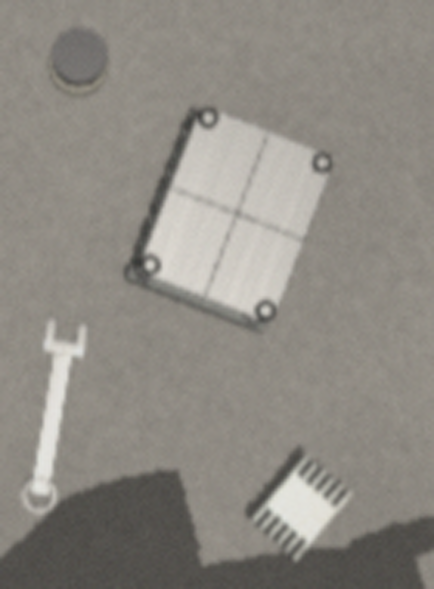

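```bash
python3 - <<'E'
from h import *
d=np.load("top0.npy");P=cloud("top",d);z=P[...,2]
def c2(x,y):return 250+(x+.5)/3.1-.5,120+(y+.5)/3.1-.5
def c1(x,y):return 75+(x+.5)/4.8-.5,155+(y+.5)/4.8-.5
a,b,c,e=[atz("top",*c2(*q),75)[:2] for q in((267,133),(206,300),(176,190),(302,240))]
s=np.linalg.solve(np.stack([b-a,-(e-c)],1),c-a)
ang=lambda v:np.degrees(np.arctan2(v[1],v[0]))%180
print("cross",a+s[0]*(b-a),"long",ang(b-a),"short",ang(e-c),np.linalg.norm(b-a),np.linalg.norm(e-c))
posts=[atz("top",*c2(*q),77)[:2] for q in((208,117),(322,162),(265,311),(150,265))]
print("posts",np.mean(posts,0),ang(posts[0]-posts[3]),ang(posts[1]-posts[2]),[np.linalg.norm(posts[i]-posts[i-1]).round(1) for i in range(4)])
# rgb corner reads
bar=[atz("top",*c1(*q),10)[:2] for q in((580,91),(641,60),(740,264),(681,294))]
print("bar",np.mean(bar,0),ang(bar[3]-bar[0]),ang(bar[2]-bar[1]))
holes=[atz("top",*c1(*q),10)[:2] for q in((619,97),(697,254))];print("bar holes",np.mean(holes,0),ang(holes[1]-holes[0]))
pk=atz("top",*c1(552,574),23);print("puck",pk)
# depth: several z bands
for n,u0,u1,v0,v1,lo in (("large",84,132,204,250,36),("puck",179,202,264,286,19),("bar",195,229,168,217,6),("small",330,363,267,301,27),("plate",290,358,154,227,70)):
    q=P[v0:v1,u0:u1].reshape(-1,3);q=q[(q[:,2]>lo)];h=cv2.convexHull(q[:,:2].astype(np.float32))
    r=cv2.minAreaRect(h);M=cv2.moments(h);pc=np.linalg.eigh(np.cov(q[:,:2].T))[1][:,1]
    bx=cv2.boxPoints(r);e1=bx[1]-bx[0];e2=bx[2]-bx[1];L=e1 if np.linalg.norm(e1)>np.linalg.norm(e2) else e2
    print(n,len(q),np.round(r[0],1),np.round(r[1],1),"rect ang",ang(L).round(1),"hullc",M["m10"]/M["m00"],M["m01"]/M["m00"],"pca",ang(pc).round(1),"mean",q.mean(0).round(1),"medz",np.median(q[:,2]).round(1))
im=cv2.imread("pics/top0.png")
def crop(u0,u1,v0,v1,s,o):cv2.imwrite(o,cv2.resize(im[v0:v1,u0:u1],None,fx=s,fy=s,interpolation=cv2.INTER_CUBIC))
crop(80,136,200,254,10,"pics/large.png");crop(320,376,258,312,10,"pics/small.png")
E
```

```text
cross [ 636.97588913 -145.23047141] long 160.2786702729288 short 69.1004309444297 148.63731927511932 112.35082935716902
posts [ 637.4955073  -144.14277412] 159.15852846474849 159.22309112801818 [np.float64(132.7), np.float64(101.8), np.float64(133.1), np.float64(102.0)]
bar [632.3662236  155.79333329] 27.547781827516957 26.89001614346131
bar holes [633.26521161 157.20906824] 27.467935931068666
puck [410.08229105 208.5401668   23.        ]
large 796 [554.4 250.9] [115.6 471.7] rect ang 96.8 hullc 530.3086120621206 307.70206027292267 pca 92.5 mean [533.6 421.4  55.5] medz 40.2
puck 364 [408.6 208.3] [54.6 55.2] rect ang 136.1 hullc 408.9029318574208 208.73474734806294 pca 93.5 mean [409.2 208.3  25. ] medz 25.2
bar 696 [590.8 119.1] [245.3  70.9] rect ang 42.7 hullc 608.1035955558349 122.96243873309056 pca 30.8 mean [631.3 156.   16.1] medz 10.1
small 420 [ 463.8 -120.6] [278.3  73.7] rect ang 50.1 hullc 429.29599041845586 -148.4785748891977 pca 58.8 mean [ 394.2 -202.    56.2] medz 31.9
plate 2704 [ 597.4 -120. ] [143.8 260.5] rect ang 148.1 hullc 617.8951588215938 -120.20571279213495 pca 150.0 mean [ 635.3 -142.8   82.8] medz 75.2
```

View pics/large.png

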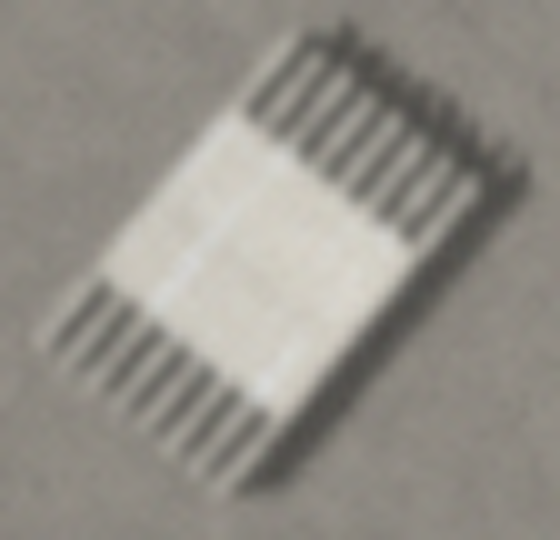

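View pics/small.png

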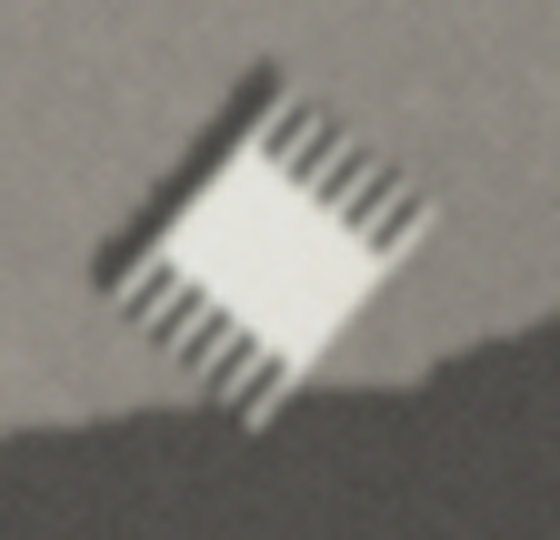

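```bash
python3 - <<'E'
from h import *
ang=lambda v:np.degrees(np.arctan2(v[1],v[0]))%180
for n,o,z,cs in (("large",(80,200),40,((298,28),(482,185),(228,495),(42,335))),("small",(320,258),32,((285,92),(435,207),(258,432),(112,285)))):
    w=[atz("top",o[0]+(x+.5)/10-.5,o[1]+(y+.5)/10-.5,z)[:2] for x,y in cs]
    print(n,np.mean(w,0),"long",ang(w[3]-w[0]),ang(w[2]-w[1]),"short",ang(w[1]-w[0]),ang(w[2]-w[3]),[np.linalg.norm(w[i]-w[i-1]).round(1) for i in range(4)])
d=np.load("top0.npy");P=cloud("top",d)
for n,u0,u1,v0,v1,lo,hi in (("large",84,132,204,250,36,46),("bar",190,234,163,222,6,14),("small",330,363,267,301,27,38),("plate",290,358,154,227,70,82)):
    q=P[v0:v1,u0:u1].reshape(-1,3);q=q[(q[:,2]>lo)&(q[:,2]<hi)]
    r=cv2.minAreaRect(q[:,:2].astype(np.float32));bx=cv2.boxPoints(r);e1=bx[1]-bx[0];e2=bx[2]-bx[1];L=e1 if np.linalg.norm(e1)>np.linalg.norm(e2) else e2
    pc=np.linalg.eigh(np.cov(q[:,:2].T))[1][:,1]
    print(n,np.round(r[0],1),np.round(r[1],1),ang(L).round(1),"pca",ang(pc).round(1),q.mean(0).round(1))
E
```

```text
large [535.58619483 426.63462748] long 142.2054762411314 142.4817029849932 short 50.636891140026904 50.55877997844979 [np.float64(102.8), np.float64(63.9), np.float64(102.9), np.float64(64.4)]
small [ 392.54139216 -207.6804514 ] long 138.07869742315415 141.55363447381265 short 53.26317199977804 45.5928965081099 [np.float64(68.6), np.float64(49.8), np.float64(75.6), np.float64(54.2)]
large [533.8 428.1] [ 66.4 104.2] 142.7 pca 143.6 [533.6 427.7  40.2]
bar [649.3 140. ] [146.4  85.2] 27.5 pca 27.7 [632.1 156.8  10. ]
small [ 391.2 -207.7] [51.2 73.7] 140.5 pca 142.4 [ 391.  -207.2   31.8]
plate [ 636.9 -144.5] [120.3 150.5] 159.2 pca 159.1 [ 636.2 -143.9   75.1]
```

```bash
cat >> h.py <<'E'
from scipy.spatial.transform import Rotation
def quat(bdeg):
    b=np.radians(bdeg);c,s=np.cos(b),np.sin(b)
    q=Rotation.from_matrix(np.array([[0,c,s],[0,s,-c],[-1,0,0]],float)).as_quat()
    return [q[3],q[0],q[1],q[2]]
def best(p,bdeg):
    o=[]
    for k in(0,180):
        j=arm.ik(p,quat(bdeg+k))
        if j is not None:o.append((abs(j[5]),k,j))
    o.sort(key=lambda x:x[0]);return quat(bdeg+o[0][1]),o[0][2]
def st(tag):
    s=arm.sense();print(tag,"t%.1f"%s["time"],s["ee_pos"].round(1),"F",s["wrist_force"].round(1),"g%.3f"%s["gripper_width"],"jaw%.1f"%np.degrees(np.arctan2(*Rotation.from_quat(np.roll(s["eef_rot"],-1)).as_matrix()[[1,0],1])));return s
def fine(p,v=40,n=2):
    """straight move, then correct by measured residual"""
    p=np.array(p,float);t=p.copy();arm.move_straight(list(t),v=v)
    for _ in range(n):
        e=p-arm.sense()["ee_pos"]
        if abs(e).max()<.3:break
        t=t+e;arm.move_straight(list(t),v=30)
    return t
def pick(x,y,jaw,z,hi=160):
    q,_=best([x,y,hi],jaw);arm.movep([x,y,hi],q);st("above")
    arm.move_straight([x,y,z+25],v=200);fine([x,y,z]);st("down")
    arm.command_gripper(0.0);arm.sleep(.2);st("grip")
    arm.move_straight([x,y,hi+50],v=150);st("up")
E
python3 - <<'E'
from h import *
pick(534.7,427.4,142.5-90,8)
p,d=arm.capture("side");cv2.imwrite("pics/s1.png",p[:,:,::-1])
E
```

```text
above t3.5 [535.4 426.6 160.1] F [-0.8  0.2  1. ] g0.999 jaw52.4
down t5.0 [534.8 427.5   8. ] F [ 0.2 -0.8  0.3] g0.999 jaw52.5
grip t5.8 [534.9 427.6   8.2] F [0.6 1.4 0.4] g0.688 jaw52.5
up t7.3 [534.1 427.1 208.6] F [ 0.1 -0.2 -4. ] g0.686 jaw52.5
```

View pics/s1.png

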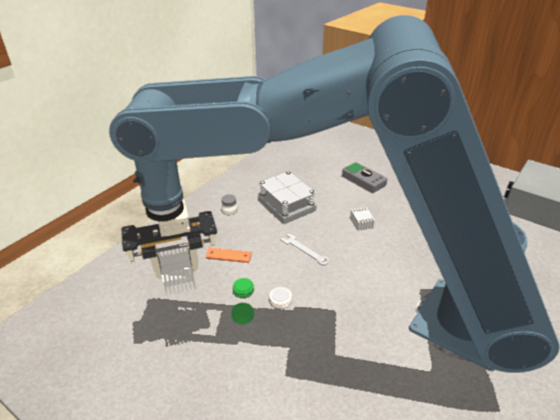

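```bash
cat >> h.py <<'E'
def place(x,y,jaw,zc,push,hi=230,opening=1.0):
    """zc: TCP height at expected contact; then press down by push mm before letting go"""
    q,_=best([x,y,hi],jaw);arm.movep([x,y,hi],q);st("above")
    arm.move_straight([x,y,zc+25],v=150);fine([x,y,zc+4]);st("near")
    t=fine([x,y,zc-push],v=25,n=2);st("pressed")
    arm.command_gripper(opening);arm.sleep(.3);st("released")
    arm.move_straight([x,y,zc-push+45],v=80);arm.move_straight([x,y,hi],v=200)
def away():
    arm.movej([-1.303,0.259,1.535,0,1.348,-.203]);st("away")
E
python3 - <<'E'
from h import *
place(637,-144.6,159.2-90,83,4)
away()
for n in("top","side"):
    p,d=arm.capture(n);cv2.imwrite(f"pics/{n}2.png",p[:,:,::-1]);np.save(f"{n}2.npy",d)
im=cv2.imread("pics/top2.png")[140:240,280:370];cv2.imwrite("pics/t2c.png",cv2.resize(im,None,fx=6,fy=6,interpolation=cv2.INTER_CUBIC))
im=cv2.imread("pics/side2.png")[150:240,240:340];cv2.imwrite("pics/s2c.png",cv2.resize(im,None,fx=6,fy=6,interpolation=cv2.INTER_CUBIC))
E
```

```text
above t9.4 [ 637.1 -143.7  229.9] F [ 0.1  0.5 -4.5] g0.683 jaw-110.7
near t11.1 [ 637.  -144.6   86.8] F [ 0.5  0.5 -4. ] g0.684 jaw-110.8
pressed t11.8 [ 636.8 -144.5   78.9] F [ 2.5 -0.8  0.3] g0.685 jaw-110.8
released t12.8 [ 636.6 -144.4   78.6] F [-1.3 -1.9 -0.2] g1.000 jaw-110.8
away t16.1 [ 249.9 -489.9  218.2] F [0.2 0.4 0.7] g0.999 jaw-63.0
```

View pics/t2c.png

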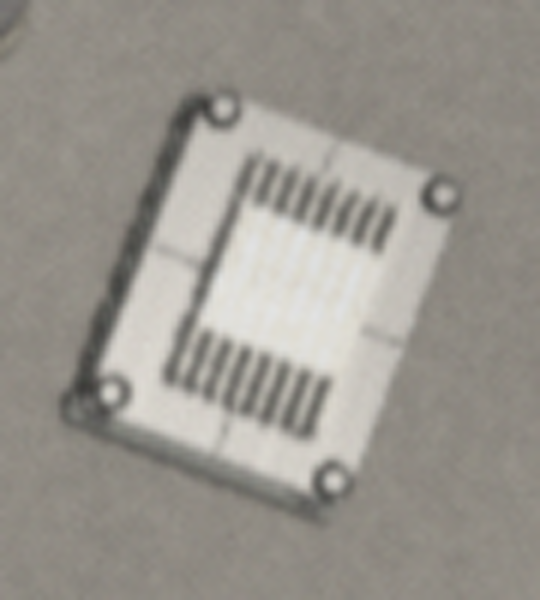

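View pics/s2c.png

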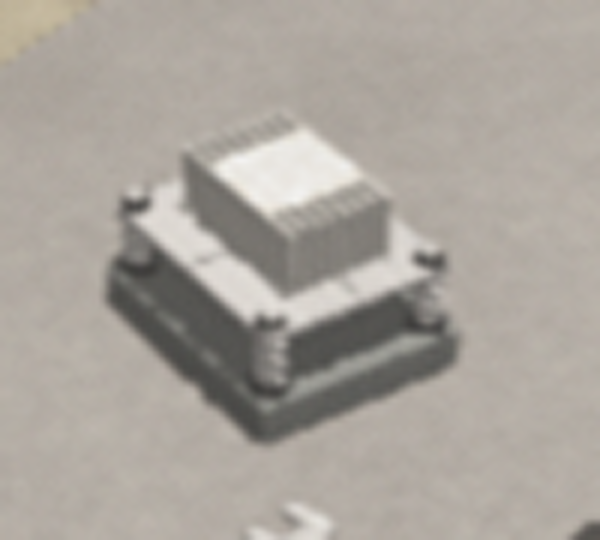

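```bash
cat >> h.py <<'E'
ang=lambda v:np.degrees(np.arctan2(v[1],v[0]))%180
def rect(P,u0,u1,v0,v1,lo,hi,r=2):
    q=P[v0:v1,u0:u1].reshape(-1,3);q=q[(q[:,2]>lo)&(q[:,2]<hi)]
    rr=cv2.minAreaRect(q[:,:2].astype(np.float32));b=cv2.boxPoints(rr);e=[b[1]-b[0],b[2]-b[1]];L=max(e,key=np.linalg.norm)
    print(len(q),np.round(rr[0],1),np.round(rr[1],1),"ang%.1f"%ang(L),"mean",q.mean(0).round(1),"medz%.1f"%np.median(q[:,2]))
E
python3 - <<'E'
from h import *
P=cloud("top",np.load("top2.npy"))
print("sink top");rect(P,290,358,154,227,102,116)
print("plate");rect(P,290,358,154,227,63,76)
f=lambda x,y:(280+(x+.5)/6-.5,140+(y+.5)/6-.5)
w=[atz("top",*f(*q),108.8)[:2] for q in((258,153),(396,207),(316,438),(166,382))]
print(np.mean(w,0),ang(w[3]-w[0]),ang(w[2]-w[1]),[np.linalg.norm(w[i]-w[i-1]).round(1) for i in range(4)])
# expected center cross ends at plate level
for q in((332,155),(222,440),(155,247),(402,340)): print(atz("top",*f(*q),68.8).round(1))
po=[atz("top",*f(*q),77)[:2] for q in((222,106),(441,195),(332,482),(110,393))];print("posts",np.mean(po,0))
S=cloud("side",np.load("side2.npy"));print("side sink");rect(S,240,340,150,240,102,116);print("side plate");rect(S,240,340,150,240,64,76)
E
```

```text
sink top
831 [ 633.8 -144.6] [ 64.4 103.9] ang159.2 mean [ 633.5 -144.6  109.5] medz109.7
plate
1613 [ 636.9 -144.5] [120.2 150.5] ang159.1 mean [ 635.8 -140.5   69.9] medz69.9
[ 633.43854517 -141.72303356] 158.5947027124808 161.09921399508949 [np.float64(103.0), np.float64(61.5), np.float64(102.0), np.float64(66.0)]
[ 699.1 -168.7   68.8]
[ 574.9 -121.6   68.8]
[657.8 -92.2  68.8]
[ 619.1 -199.1   68.8]
posts [ 637.56149855 -143.50779029]
side sink
405 [ 638.2 -143.4] [ 70.2 115.5] ang157.1 mean [ 633.5 -140.   107.8] medz108.0
side plate
508 [ 638.2 -141.2] [121.7 155.5] ang160.5 mean [ 623.  -113.9   69.4] medz69.3
```

```bash
python3 - <<'E'
from h import *
x,y=635.6,-144.1
q,_=best([x,y,200],159.2-90);arm.movep([x,y,200],q)
arm.move_straight([x,y,110],v=150);fine([x,y,78.5]);st("down")
arm.command_gripper(0.0);arm.sleep(.2);st("grip")
arm.move_straight([x,y,100],v=80);st("lift")
x,y=638.7,-144.0
fine([x,y,90]);st("near");fine([x,y,79]);st("pressed")
arm.command_gripper(1.0);arm.sleep(.3);st("rel")
arm.move_straight([x,y,130],v=80);arm.move_straight([x,y,200],v=200)
# go towards puck
q,_=best([411.1,209.3,160],-30);arm.movep([411.1,209.3,220],q);st("puck above")
p,d=arm.capture("top");cv2.imwrite("pics/top3.png",p[:,:,::-1]);np.save("top3.npy",d)
P=cloud("top",d);rect(P,290,358,154,227,102,116);rect(P,290,358,154,227,63,76)
E
```

```text
down t19.7 [ 635.8 -144.2   78.7] F [-0.   0.4 -0.4] g0.999 jaw-110.8
grip t20.5 [ 635.7 -144.1   78.6] F [0.7 0.1 0.1] g0.686 jaw-110.8
lift t20.9 [ 635.8 -144.2  100.6] F [-0.5  1.1 -2.5] g0.689 jaw-110.8
near t21.8 [ 638.3 -143.8   89.7] F [ 0.1  0.2 -3.9] g0.688 jaw-110.8
pressed t22.5 [ 638.7 -144.1   79.3] F [ 1.7 -1.3  0.3] g0.689 jaw-110.8
rel t23.5 [ 638.4 -143.9   78.9] F [-0.1 -0.2  1. ] g1.001 jaw-110.8
puck above t26.3 [411.9 208.8 219.9] F [ 0.  -1.1 -0. ] g1.001 jaw-30.1
825 [ 637.2 -144.5] [ 64.1 104.5] ang159.2 mean [ 636.4 -144.2  109.5] medz109.7
1607 [ 636.7 -144.5] [120.1 150.2] ang159.2 mean [ 633.6 -140.5   70. ] medz69.9
```

View pics/top3.png

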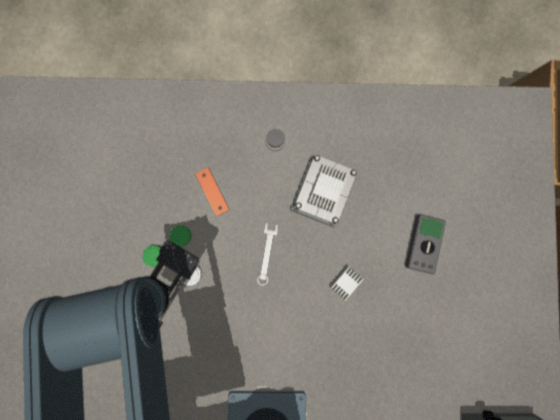

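```bash
python3 - <<'E'
from h import *
x,y=411.1,209.3
q,_=best([x,y,160],60);arm.movep([x,y,120],q);arm.move_straight([x,y,25],v=200);fine([x,y,2.5]);st("d1")
arm.command_gripper(0.0);st("sq1");arm.command_gripper(0.9)
arm.move_straight([x,y,60],v=200)
q,_=best([x,y,60],-30);arm.movep([x,y,60],q);fine([x,y,2.2]);st("d2")
arm.command_gripper(0.0);arm.sleep(.2);st("grip")
arm.move_straight([x,y,200],v=200);s=st("up")
E
```

```text
d1 t29.1 [411.1 209.3   2.4] F [ 0.9  0.1 -0.3] g1.000 jaw60.0
sq1 t29.8 [411.2 209.3   2.6] F [-0.3  0.   0.2] g0.595 jaw60.0
d2 t33.9 [411.3 209.3   2.4] F [ 0.1  0.9 -0.3] g0.901 jaw-30.0
grip t34.7 [411.1 209.3   2.2] F [-0.2 -1.   1.1] g0.598 jaw-30.0
up t35.8 [410.2 209.1 198.8] F [-0.5  0.6 -3.2] g0.594 jaw-30.0
```

```bash
python3 - <<'E'
from h import *
place(638.3,-144.1,69.2,111.3,3.2,hi=230,opening=.9)
x,y=634.4,157.2
q,_=best([x,y,200],27.5-90);arm.movep([x,y,200],q);arm.command_gripper(1.0);st("bar above")
p,d=arm.capture("top");cv2.imwrite("pics/top4.png",p[:,:,::-1]);np.save("top4.npy",d)
P=cloud("top",d);rect(P,290,358,154,227,124,140);rect(P,290,358,154,227,98,111);rect(P,290,358,154,227,58,71)
cv2.imwrite("pics/t4c.png",cv2.resize(p[140:240,280:370,::-1],None,fx=6,fy=6,interpolation=cv2.INTER_CUBIC))
E
```

```text
above t37.4 [ 638.1 -142.6  229.9] F [ 0.1  1.  -2.5] g0.597 jaw-110.7
near t38.8 [ 638.3 -144.1  115.2] F [-0.  -0.8 -2.5] g0.597 jaw-110.8
pressed t39.5 [ 638.2 -144.   108.1] F [ 0.8  0.5 -0.3] g0.595 jaw-110.8
released t40.5 [ 638.  -144.   107.8] F [ 0.9 -0.1 -0.5] g0.902 jaw-110.8
bar above t43.3 [634.6 156.6 200.1] F [0.1 0.  0.6] g1.001 jaw-62.6
424 [ 635.5 -143.9] [54.4 54.4] ang179.7 mean [ 635.2 -143.6  129.7] medz130.0
377 [ 637.3 -144.6] [ 64.2 104.6] ang159.1 mean [ 635.9 -141.4  104.5] medz104.6
1579 [ 636.9 -144.7] [120.4 150.7] ang159.2 mean [ 633.7 -140.4   65.1] medz65.1
```

View pics/t4c.png

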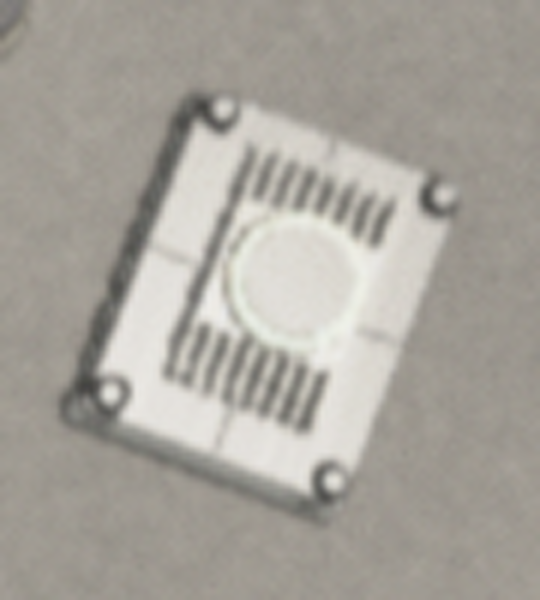

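```bash
python3 - <<'E'
from h import *
pick(634.4,157.2,27.5-90,2.0,hi=200)
p,d=arm.capture("side");cv2.imwrite("pics/s5.png",p[:,:,::-1])
E
```

```text
above t43.6 [634.4 157.3 200. ] F [-0.4  0.5  0.6] g1.005 jaw-62.5
down t45.4 [634.5 157.2   1.9] F [ 0.6 -0.1  0.5] g1.001 jaw-62.5
grip t46.5 [634.4 157.2   2. ] F [ 0.4  0.9 -0.3] g0.425 jaw-62.5
up t48.3 [633.9 157.2 248.8] F [-0.1 -0.9 -4.3] g0.427 jaw-62.5
```

View pics/s5.png

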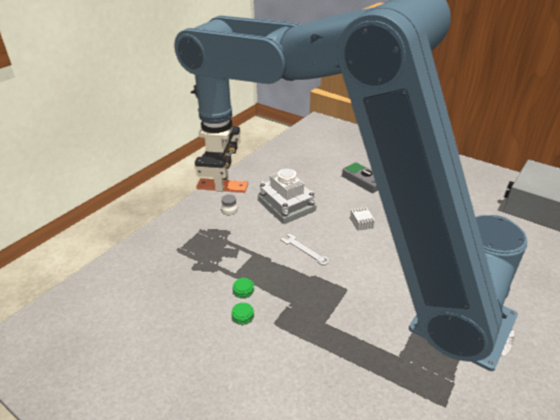

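```bash
python3 - <<'E'
from h import *
place(638.3,-144.1,69.2,132.2,5,hi=260,opening=.9)
x,y=393.4,-207.1
q,_=best([x,y,260],140.8-90);arm.movep([x,y,260],q);arm.command_gripper(1.0);st("small above")
p,d=arm.capture("top");cv2.imwrite("pics/top6.png",p[:,:,::-1]);np.save("top6.npy",d)
P=cloud("top",d);rect(P,285,365,150,232,127,140);rect(P,290,358,154,227,50,64)
p,d=arm.capture("side");
a=cv2.resize(cv2.imread("pics/top6.png")[140:240,280:380],None,fx=4,fy=4,interpolation=cv2.INTER_CUBIC)
b=cv2.resize(p[140:240,240:340,::-1],None,fx=4,fy=4,interpolation=cv2.INTER_CUBIC)
cv2.imwrite("pics/t6c.png",np.hstack([a,b]))
E
```

```text
above t49.5 [ 638.5 -142.6  260. ] F [-0.5  0.5 -4.5] g0.427 jaw-110.7
near t51.0 [ 638.3 -144.2  136.1] F [ 0.6  0.2 -4.4] g0.425 jaw-110.8
pressed t51.8 [ 638.1 -144.   127.1] F [ 2.  -0.3 -0.5] g0.425 jaw-110.8
released t52.9 [ 637.8 -143.9  126.7] F [-0.   0.3  0.4] g0.897 jaw-110.8
small above t55.6 [ 393.7 -207.   259.8] F [ 0.5  0.6 -0.5] g0.998 jaw-129.2
887 [ 636.5 -144.4] [ 40.2 130.1] ang159.3 mean [ 635.7 -143.8  133.6] medz133.6
1331 [ 636.4 -144.6] [120.6 149.6] ang159.1 mean [ 631.  -137.5   57.7] medz57.7
```

View pics/t6c.png

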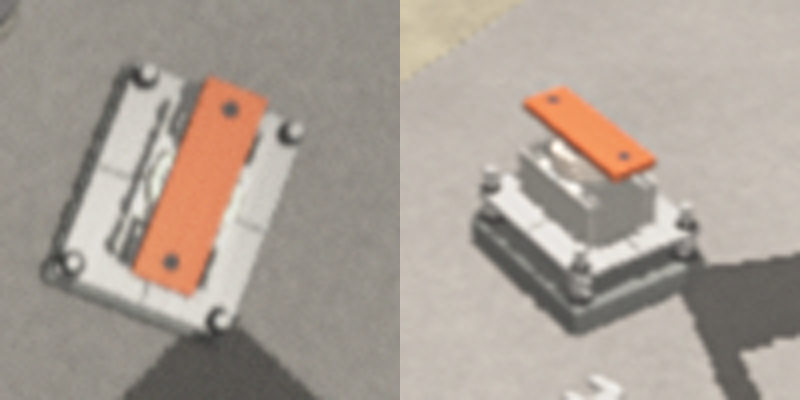

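```bash
python3 - <<'E'
from h import *
pick(393.2,-207.2,140.8-90,6,hi=200)
place(638.3,-144.1,69.2,139.6,2.4,hi=270,opening=1.0)
away()
p,d=arm.capture("top");cv2.imwrite("pics/top7.png",p[:,:,::-1]);np.save("top7.npy",d)
P=cloud("top",d);rect(P,285,365,150,232,156,170);rect(P,285,365,150,232,124,136);rect(P,290,358,154,227,48,60)
a=cv2.resize(p[140:240,280:380,::-1],None,fx=4,fy=4,interpolation=cv2.INTER_CUBIC)
p,d=arm.capture("side");np.save("side7.npy",d);cv2.imwrite("pics/side7.png",p[:,:,::-1])
b=cv2.resize(p[130:230,240:340,::-1],None,fx=4,fy=4,interpolation=cv2.INTER_CUBIC)
cv2.imwrite("pics/t7c.png",np.hstack([a,b]))
E
```

```text
above t56.1 [ 392.6 -206.7  199.7] F [-0.6  0.1  0.1] g0.999 jaw-129.2
down t57.9 [ 393.2 -207.2    5.9] F [-0.2 -0.6  0. ] g1.001 jaw-129.2
grip t58.8 [ 393.2 -207.2    6. ] F [ 0.2 -0.1  1.1] g0.535 jaw-129.2
up t60.6 [ 392.8 -206.9  249.2] F [-0.3 -0.4 -3.1] g0.536 jaw-129.2
above t61.6 [ 637.4 -144.6  269.5] F [ 0.1 -0.2 -3.1] g0.534 jaw-110.8
near t63.1 [ 638.3 -144.1  143.5] F [ 0.2  0.3 -2.5] g0.538 jaw-110.8
pressed t63.5 [ 638.4 -144.1  137.3] F [-0.   0.5 -1.4] g0.532 jaw-110.8
released t64.7 [ 638.3 -144.1  137.2] F [ 0.6 -0.8  0.5] g1.000 jaw-110.8
away t67.9 [ 250.  -489.9  218.3] F [-0.3  0.7 -1.2] g1.000 jaw-63.0
489 [ 636.4 -144.4] [50.1 74.4] ang158.0 mean [ 635.9 -144.3  161.4] medz161.5
450 [ 636.6 -143. ] [ 47.1 130.2] ang158.6 mean [ 631.4 -141.7  129.8] medz129.7
1270 [ 636.8 -144.6] [120.3 150.2] ang159.1 mean [ 630.5 -135.8   53.6] medz53.6
```

View pics/t7c.png

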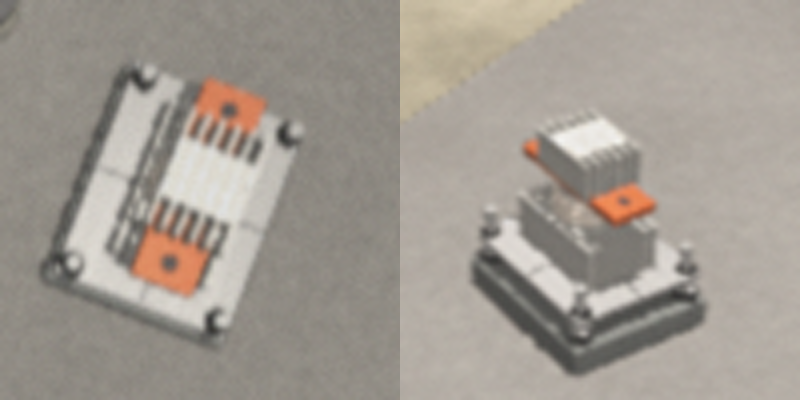

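View pics/top7.png

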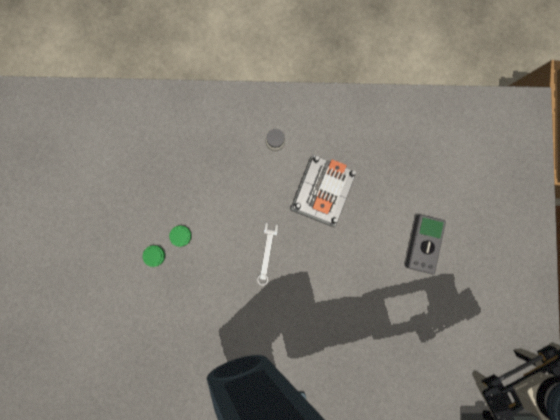

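```bash
python3 - <<'E'
from h import *
print(arm.hand_in())
E
```

```text
the job is handed in; nothing more can be done
None
```

The stack is built on the sprung plate in the order you asked: large heat sink, white puck, copper bar, small heat sink. I handed it in at about 68 s, with the arm back at its start pose and clear of everything.

I moved the large sink a second time. It first came down about 3 mm off centre, because the camera and arm frames disagree by about 2 mm. After re-gripping and shifting it, I used the same correction for the other parts.

The last checks, from the top camera:

| Part | Offset from plate centre | Long side vs plate (about 159.1°) |
|---|---|---|
| Large sink | about 0.5 mm | 159.2° |
| Puck | about 1.5 mm by depth (probably nearer 1 mm) | – |
| Bar | under 0.5 mm | 159.3° |
| Small sink | about 0.5 mm | 158.0° |

- **Lying flat:** the top of the stack measures 107.9 mm above the plate, against 108 mm nominal. The plate has sunk about 21 mm, within the 17 to 27 mm expected.
- **Agreement between checks:** the puck offset and the small sink's 1° difference are the largest deviations. The side camera's depth was too coarse to confirm the centring independently, but its picture shows an upright stack.
- **Bystanders:** the meter, wrench, jar and green discs look unmoved in the last picture.

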